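# Close the blue drinking bottle at the gym table

## Task

The orange cap on the blue bottle is only resting on top of its thread. Without lifting it off, turn it back (anticlockwise from above) until it drops into the thread, then screw it forward (clockwise) home, and leave the two other bottles where they stand.

Things in the scene. Friction and masses are not known exactly. Their poses are not given: they have to be found in the camera images.
- cap_wing (a point): Loose orange cap on the blue bottle: skirt 58 mm wide, 28 high, on top a wing 50 long (x), 16 thick (y), 40 high, its +x end striped white. Point: on the axis in the wing, 18 below its top, 22 above the skirt's flat top; z up. At start 68 above neck, white stripe 33-55 deg clockwise of the bottle's. Dropped it is 56 above neck and turns only 12 deg further back; home it is 54 above, at the stop.
- neck (a point): Blue bottle, 72 mm wide, in a black holder fixed to the table. Point: on its axis, top of shoulder, 140 above table; z up, x to the bottle's white stripe. The cap can drop 11.5 mm (lower it if held) where both white stripes meet, within 12 deg. The thread then runs 60 deg clockwise to a stop, cap stripe at the green stripe, sinking 2 mm, play 1.5 mm. Undropped, clockwise is blocked past 75 deg.
- green_bottle: Bystander: closed green bottle with a black winged cap, loose, 72 mm across, 213 mm high overall; origin at the centre of its underside.
- grey_bottle: Bystander: closed bare steel bottle with an orange winged cap, loose, 72 mm across, 213 mm high overall; origin at the centre of its underside.
Things that resemble listed ones, but are neither listed nor needed, are in the scene too. There is more than one size of the part that bears cap_wing; the job needs the smallest.

How it is judged:
On the way:
1. the cap, turned back, has dropped into the thread (z of cap_wing in the frame of neck below 0.061 m and angle between the x axis of cap_wing and the x axis of neck, either way round below 0.44 rad), for 0.1 s.
At the end, for the whole second after the job is handed in: The cap sits level (7 degrees) down in the thread (cap_wing under 60 mm above neck, within 8 mm of its axis, at least 47 of the 60 degrees screwed from white towards green stripe); the green and grey bottles stand upright (11 degrees) within 30 mm of their starts (z of cap_wing in the frame of neck below 0.06 m and angle between the x axis of cap_wing and the x axis of neck, either way round above 0.82 rad and horizontal distance between cap_wing and neck below 0.008 m and angle between cap_wing's own z axis and vertical below 0.12 rad and distance of each of green_bottle, grey_bottle from where it was at the start of the episode below 0.03 m and angle between each of green_bottle, grey_bottle's own z axis and vertical below 0.2 rad); the robot touches nothing.
It fails at once if the cap is lifted off the thread (cap_wing more than 90 mm above neck, 22 mm above its start) (z of cap_wing in the frame of neck above 0.09 m).
It fails at once if a bystander bottle is knocked over or pushed more than 30 mm away (distance of any of green_bottle, grey_bottle from where it was at the start of the episode above 0.03 m or angle between any of green_bottle, grey_bottle's own z axis and vertical above 0.5 rad).
It also fails if it takes over 42 s, if anything falls off the work surface, if the arm or the gripper's body presses on something with over 40 N, if the wrist force passes 120 N, or if a joint passes its speed limit or range.

## Robot

A 6-joint arm with a two-finger parallel gripper is mounted at the origin on the work surface. World frame = base frame: x ahead of the robot, y to its left, z up, the work surface at z = 0. Lengths are in m, angles in rad, forces in N, time in s.
With the tool pointing down it reaches from about 0.4 to 0.825 m from the base axis. Payload 7 kg.
Tool frame: the origin (TCP) lies between the finger pads; the fingertips stand 8 mm ahead of it and the grasp point (between the pads) lies 11 mm behind it (arm.finger_overhang is the distance from the TCP to the fingertips, in m); z points along the fingers, y is the line along which they close (so a half turn about z gives the same grasp; the last joint's range is limited). The gripper opens to 88 mm and grips with 3 to 60 N. Pads are 19 mm wide; open, the fingers measure 130 mm over their backs; the gripper's body (78 mm by 193 mm) begins 47 mm behind the grasp point.
Start: joints at [-0.924, 0.359, 0.012, 0, -1.224, -0.288], TCP at [0.237, -0.632, 0.235] pointing down, gripper open.
Joint ranges: [-3.07, 3.07], [-1.43, 2.12], [-1.02, 1.25], [-3.03, 1.67], [-3.05, -0], [-3.03, 3.03]. Speed limits (rad/s): [2.39, 2.39, 3.01, 3.14, 3.14, 3.14].

## Interface

Orientations are given as [roll, pitch, yaw] about the fixed x, y, z axes, in that order (R = Rz(yaw) Ry(pitch) Rx(roll)).
In Python, from station import arm gives the robot as it stands.
- The arm moves only by the tool move_arm, never from a script. Its argument "rows" is text: rows parted by semicolons, each of 7 numbers parted by spaces: the turn, a rotation vector about the tool's x, y, z in degrees, then the shift along the tool's x, y, z in m, then the finger opening in m, from 0 to 0.0876. A call has 1 to 8 rows; each row shifts and turns the commanded pose from where the row before left it, along the tool's axes as they then stand; what a row does not reach is not made up. A row lasts 1/8 s, in which the tool goes at most 62.5 mm and 10.7 degrees, less where a joint would pass 70% of its speed; a pose out of reach is approached as far as the arm can. A call is refused whole if a number of a shift passes 0.0625 or a number of a turn 10.7, either way. A call with a gripper value outside its range is refused whole. The fingers move at their own pace and stop on an object; "squeeze" is the grip in N (left out, the last holds). Time passes only in rows, so rows that do not move let the fingers close. It gives the time, the measured TCP pose, the force, the opening and the grip force at its end, in the units of the state.
- arm.get_state(): the state, without advancing time (a new reading comes with each control period).
- arm.grab_frame(name): name is "side" or "top"; returns (picture, depth): 420x560x3 uint8, blue, green, red; 420x560 float32, m along the optical axis (not along the pixel's ray), 0 where there is no reading.
- arm.camera_model(name): a dict with "mtx" (3x3 intrinsics, pixels), "camera_from_world" (4x4, takes a point from world to camera coordinates). Camera axes: x right, y down, z forward; pixel columns grow to the right and rows downward; lengths in m; the calibration is good to about 2 mm. A picture is of the moment at which its call begins. camera_model takes no time and is no camera call.
- arm.job_done(): hands the job in; it is judged then, once.
The state is a dict: "t": time; "q": joint angles; "qd": joint speeds; "joint_efforts": joint torques, N m; "eef_pos": TCP position; "ee_rot": TCP orientation; "force": force on the tool from outside, world axes, zero at the start; "moment": the same for the moment, N m; "width": finger opening in m; "gripper_force": force on a finger pad.
Only numpy, scipy, OpenCV 4.12 (cv2) and the standard library are available. Lean on these libraries where they do the work, as an engineer would, in place of code of your own. Each camera call takes 0.05 s, during which the arm holds its last target. There are 200 camera calls.

## Working session

There is one attempt and no reset: what is moved stays moved. The work goes in short steps, Python scripts to look and compute and a tool call to move; the robot and the scene stay as the last step left them, time stands still between calls to the robot, and variables do not carry over. Pictures are saved under pics/ and viewed, at most 10 in all, crops included, and the job is handed in when it is done.

Besides the shell and the picture viewer there is one more tool, called by a JSON object that holds its "api" and its "payload". move_arm: Moves the arm, as the interface text tells. Its arguments: {"type":"object","properties":{"rows":{"type":"string"},"squeeze":{"type":"number"}},"required":["rows"]}

```bash
mkdir -p pics; ls
python3 - <<'E'
from station import arm
import cv2,numpy as np
s=arm.get_state();print(s)
for n in("side","top"):
    p,d=arm.grab_frame(n);cv2.imwrite(f"pics/{n}0.png",p);np.save(f"pics/{n}0.npy",d);m=arm.camera_model(n);print(n,m["mtx"].round(1).tolist(),m["camera_from_world"].round(3).tolist())
E
```

```text
pics
{'t': 0.0, 'q': array([-9.23887908e-01,  3.59394959e-01,  1.10919511e-02, -3.62307105e-04,
       -1.22411323e+00, -2.88094896e-01]), 'qd': array([-0.00031119,  0.00088153,  0.00056444,  0.00136428, -0.00052819,
        0.00059916]), 'joint_efforts': array([ 1.86380654e-03, -5.82712054e+01,  2.93066454e+01,  6.99733034e+00,
        7.14212714e-03, -2.26420320e-04]), 'eef_pos': array([ 0.23685025, -0.63158232,  0.23362967]), 'ee_rot': array([ 3.13994273e+00, -1.33747202e-04, -2.78290240e+00]), 'force': array([ 0.20438894, -0.23700116,  0.18237559]), 'moment': array([-0.03480969,  0.0034733 , -0.0326007 ]), 'gripper_force': 0.0, 'width': 0.08760208063276548}
side [[384.5, 0.0, 282.6], [0.0, 384.5, 217.5], [0.0, 0.0, 1.0]] [[-0.696, -0.718, 0.002, 0.39], [-0.493, 0.476, -0.728, 0.424], [0.523, -0.508, -0.685, 0.729], [0.0, 0.0, 0.0, 1.0]]
top [[383.1, 0.0, 277.6], [0.0, 383.1, 210.3], [0.0, 0.0, 1.0]] [[-0.007, -1.0, -0.025, -0.055], [-0.986, 0.011, -0.167, 0.638], [0.168, 0.024, -0.986, 0.948], [0.0, 0.0, 0.0, 1.0]]
```

View pics/side0.png

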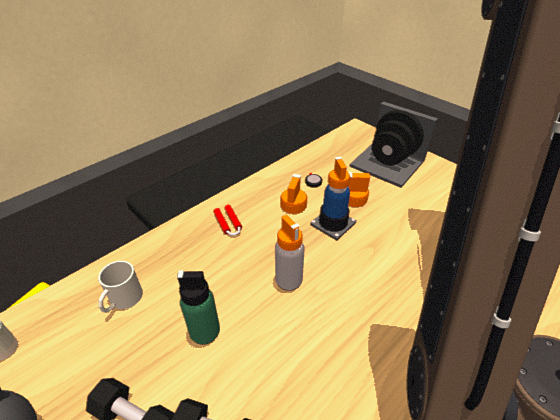

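View pics/top0.png

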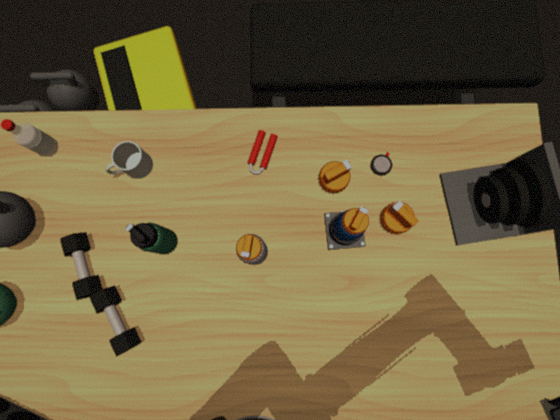

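The side view shows the blue bottle at (336,200), grey at (289,255) and green at (198,310). In the top view the orange cap on blue is at (355,220), with two spare caps on the table at (335,177) and (398,218).

```bash
cat > h.py <<'E'
import numpy as np,cv2
from station import arm
def world(n,d):
    m=arm.camera_model(n);K=m["mtx"];T=np.linalg.inv(m["camera_from_world"])
    v,u=np.mgrid[:d.shape[0],:d.shape[1]]
    c=np.stack([(u-K[0,2])/K[0,0]*d,(v-K[1,2])/K[1,1]*d,d],-1)
    return c@T[:3,:3].T+T[:3,3]
def masks(p):
    h=cv2.cvtColor(p,cv2.COLOR_BGR2HSV);H,S,V=[h[...,i].astype(int) for i in range(3)]
    return dict(orange=(H>8)&(H<20)&(S>200)&(V>110),white=(S<60)&(V>140),blue=(H>100)&(H<125)&(S>120),green=(H>40)&(H<90)&(S>100)&(V>60))
E
python3 - <<'E'
from h import *
a=[]
for n,(u,v) in dict(top=(352,222),side=(338,195)).items():
    p=cv2.imread(f"pics/{n}0.png");d=np.load(f"pics/{n}0.npy");W=world(n,d);M=masks(p)
    r=40;c=p[v-r:v+r,u-r:u+r];a.append(cv2.resize(c,(400,400),interpolation=cv2.INTER_NEAREST))
    box=np.zeros(d.shape,bool);box[v-r:v+r,u-r:u+r]=1
    for k,m in M.items():
        q=m&box&(d>0)
        for lo,hi in((.135,.178),(.178,.2),(.205,.24)):
            P=W[q&(W[...,2]>lo)&(W[...,2]<hi)]
            if len(P)>3: print(n,k,lo,len(P),P.mean(0).round(4),P.min(0).round(3),P.max(0).round(3))
    for k,(x,y) in dict(top=dict(grey=(250,248),green=(145,235)),side=dict(grey=(289,240),green=(195,285)))[n].items():
        q=W[y-25:y+25,x-25:x+25].reshape(-1,3);q=q[(q[:,2]>.08)];print(n,k,q.mean(0).round(3),q.min(0).round(3),q.max(0).round(3))
cv2.imwrite("pics/crop0.png",np.hstack(a))
E
```

```text
top orange 0.178 92 [ 0.5885 -0.2302  0.1859] [ 0.564 -0.26   0.181] [ 0.616 -0.211  0.198]
top orange 0.205 49 [ 0.5849 -0.2353  0.2246] [ 0.567 -0.25   0.221] [ 0.603 -0.222  0.228]
top white 0.205 37 [ 0.6075 -0.2491  0.2254] [ 0.6   -0.257  0.222] [ 0.614 -0.242  0.229]
top blue 0.135 57 [ 0.5763 -0.2222  0.1384] [ 0.56  -0.257  0.135] [ 0.611 -0.208  0.142]
top grey [ 0.529 -0.004  0.191] [ 0.47  -0.084  0.08 ] [0.568 0.038 1.04 ]
top green [0.559 0.232 0.173] [ 0.47  -0.084  0.081] [0.6   0.276 1.04 ]
side orange 0.135 122 [ 0.571  -0.2022  0.1697] [ 0.515 -0.253  0.159] [ 0.611 -0.011  0.178]
side orange 0.178 195 [ 0.5844 -0.2278  0.1866] [ 0.559 -0.263  0.178] [ 0.615 -0.208  0.2  ]
side orange 0.205 123 [ 0.5829 -0.2286  0.2192] [ 0.509 -0.246  0.205] [0.609 0.003 0.229]
side white 0.135 18 [ 0.5817 -0.2263  0.1453] [ 0.568 -0.249  0.142] [ 0.601 -0.217  0.149]
side white 0.205 12 [ 0.5979 -0.227   0.2261] [ 0.512 -0.252  0.213] [0.61  0.001 0.229]
side blue 0.135 94 [ 0.5791 -0.2225  0.139 ] [ 0.558 -0.259  0.135] [ 0.618 -0.205  0.143]
side grey [0.518 0.022 0.164] [ 0.099 -0.023  0.081] [0.563 0.448 0.807]
side green [0.548 0.256 0.177] [0.099 0.216 0.093] [0.587 0.448 0.807]
```

View pics/crop0.png

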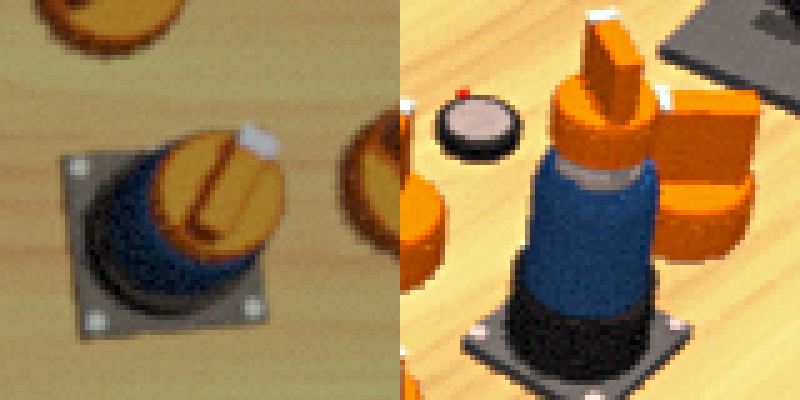

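Run:
```python
from h import *
p=cv2.imread("pics/top0.png");d=np.load("pics/top0.npy");W=world("top",d);M=masks(p)
box=np.zeros(d.shape,bool);box[182:262,312:392]=1
z=W[...,2]
q=box&(z>.216)&(z<.235)
P=W[q];r=cv2.minAreaRect((P[:,:2]*1000).astype(np.float32));print("wing",r,P.mean(0),len(P))
X=P[:,:2]-P[:,:2].mean(0);e=np.linalg.svd(X,full_matrices=0)[2][0];print(e,np.degrees(np.arctan2(e[1],e[0])))
s=box&(z>.175)&(z<.235)
print("skirt",cv2.minEnclosingCircle((W[s][:,:2]*1000).astype(np.float32)))
print("z skirt top",np.median(z[box&(z>.178)&(z<.2)]))
for b in ((220,280,225,275),(115,185,210,260)):
    A=W[b[2]:b[3],b[0]:b[1]].reshape(-1,3);A=A[(A[:,2]>.2)&(A[:,2]<.25)];print(A.mean(0),len(A),cv2.minAreaRect((A[:,:2]*1000).astype(np.float32)))
```

```text
wing ((591.0914916992188, -239.4788818359375), (16.505542755126953, 50.200626373291016), 60.02831268310547) [ 0.59060956 -0.2386293   0.22498834] 183
[-0.86081036  0.50892586] 149.40769163084244
skirt ((590.7210693359375, -239.08645629882812), 29.651750564575195)
z skirt top 0.18535224578631637
[0.53313709 0.00339324 0.21135932] 178 ((533.9595336914062, 3.782721519470215), (16.291423797607422, 50.2884521484375), 80.638427734375)
[0.56355201 0.24761412 0.21128641] 189 ((563.6417846679688, 248.59375), (49.159515380859375, 16.756086349487305), 48.07122039794922)
```

{"api": "move_arm", "payload": {"rows": "0 0 10.2 0 0 -0.05 0.0876;0 0 10.2 0 0 -0.05 0.0876;0 0 10.2 0 0 0 0.0876;0 0 10.2 0 0 0 0.0876;0 0 10.2 0 0 0 0.0876;0 0 0 0 0 0 0.0876"}}

```text
t: 0.85
eef_pos: [0.2369, -0.6318, 0.334]
ee_rot: [3.141, -0.001, 2.611]
force: [0.2, -0.7, 0.2]
width: 0.0878
gripper_force: 0.0
```

```bash
cat > go.py <<'E'
import sys
from h import *
from scipy.spatial.transform import Rotation as R
def go(t,yaw=None):
    s=arm.get_state();r=R.from_euler('xyz',s['ee_rot'])
    print("t",s['t'],"pos",s['eef_pos'].round(4),"rpy",np.degrees(s['ee_rot']).round(2),"q6",s['q'][5].round(2),"F",s['force'].round(1),"M",s['moment'].round(2),"w",s['width'],s['gripper_force'])
    print("shift",r.inv().apply(np.array(t)-s['eef_pos']).round(4))
go([float(x) for x in sys.argv[1:4]])
E
python3 go.py .591 -.239 .30
```

```text
t 0.85 pos [ 0.2369 -0.6318  0.334 ] rpy [ 1.7997e+02 -4.0000e-02  1.4962e+02] q6 -1.18 F [ 0.2 -0.7  0.2] M [-0.09 -0.04 -0.02] w 0.08775710841720785 0.0
shift [-0.1068  0.5179  0.0342]
```

{"api": "move_arm", "payload": {"rows": "0 0 0 -0.01 0.048 0 0.0876;0 0 0 -0.01 0.048 0 0.0876;0 0 0 -0.01 0.048 0 0.0876;0 0 0 -0.01 0.048 0 0.0876;0 0 0 -0.01 0.048 0 0.0876;0 0 0 -0.01 0.048 0 0.0876;0 0 0 -0.01 0.048 0 0.0876;0 0 0 -0.01 0.048 0 0.0876"}}

```text
t: 1.85
eef_pos: [0.5014, -0.3401, 0.3345]
ee_rot: [3.142, -0.0, 2.615]
force: [0.1, -0.9, 0.3]
width: 0.0877
gripper_force: 0.0
```

```bash
python3 go.py .591 -.239 .27
```

```text
t 1.85 pos [ 0.5014 -0.3401  0.3345] rpy [180.    -0.   149.85] q6 -1.82 F [ 0.1 -0.9  0.3] M [-0.13 -0.06  0.03] w 0.08771523813607877 0.0
shift [-0.0267  0.1324  0.0645]
```

{"api": "move_arm", "payload": {"rows": "0 0 0 -0.009 0.044 0 0.0876;0 0 0 -0.009 0.045 0.0 0.0876;0 0 0 -0.009 0.044 0.02 0.0876;0 0 0 0 0 0.03 0.0876;0 0 0 0 0 0 0.0876;0 0 0 0 0 0 0.0876"}}

```text
t: 2.6
eef_pos: [0.5914, -0.2411, 0.2858]
ee_rot: [-3.141, 0.001, 2.612]
force: [-0.2, 0.4, 1.3]
width: 0.0878
gripper_force: 0.0
```

```bash
python3 go.py .591 -.239 .20
python3 - <<'E'
from h import *
p,d=arm.grab_frame("side");q,_=arm.grab_frame("top")
cv2.imwrite("pics/a1.png",np.hstack([cv2.resize(p[120:260,270:410],(400,400)),cv2.resize(q[150:290,280:420],(400,400))]))
E
```

```text
t 2.6 pos [ 0.5914 -0.2411  0.2858] rpy [-1.7999e+02  7.0000e-02  1.4965e+02] q6 -2.02 F [-0.2  0.4  1.3] M [-0.06 -0.04 -0.02] w 0.08784534071448794 0.0
shift [0.0015 0.0016 0.0858]
```

View pics/a1.png

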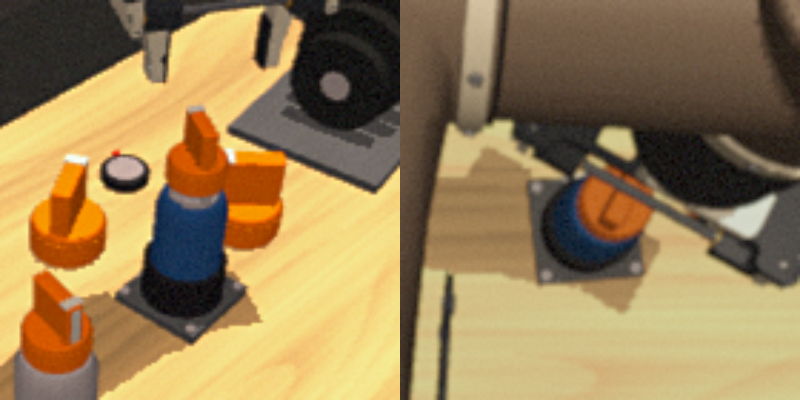

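Picture shows the fingers straddling the wing: tips at (155,75) and (268,60) in the left crop, wing at (200,125). Descend and grip.

{"api": "move_arm", "payload": {"rows": "0 0 0 0.0015 0.0015 0.03 0.0876;0 0 0 0 0 0.03 0.06;0 0 0 0 0 0.024 0.05;0 0 0 0 0 0 0.04;0 0 0 0 0 0 0.03", "squeeze": 20}}

```text
t: 3.32
eef_pos: [0.5914, -0.239, 0.2024]
ee_rot: [3.141, 0.002, 2.61]
force: [0.2, -0.8, -0.6]
width: 0.0532
gripper_force: 0.0
```

```bash
python3 go.py .591 -.239 .20
```

```text
t 3.325 pos [ 0.5914 -0.239   0.2024] rpy [1.7997e+02 1.3000e-01 1.4957e+02] q6 -2.02 F [ 0.2 -0.8 -0.6] M [-0.12  0.01 -0.01] w 0.05323798988803167 0.0
shift [ 0.0004 -0.0002  0.0024]
```

{"api": "move_arm", "payload": {"rows": "0 0 0 0 0 0.001 0.03;0 0 0 0 0 0 0.025;0 0 0 0 0 0 0.02;0 0 0 0 0 0 0.01;0 0 0 0 0 0 0.01;0 0 0 0 0 0 0.01;0 0 0 0 0 0 0.01", "squeeze": 25}}

```text
t: 4.2
eef_pos: [0.5907, -0.2385, 0.1997]
ee_rot: [3.142, 0.0, 2.61]
force: [0.1, 0.0, 1.1]
width: 0.0161
gripper_force: 25.0
```

```bash
python3 go.py .591 -.239 .20
```

```text
t 4.2 pos [ 0.5907 -0.2385  0.1997] rpy [1.8000e+02 1.0000e-02 1.4956e+02] q6 -2.02 F [0.1 0.  1.1] M [-0.01  0.17 -0.02] w 0.016129015208108523 25.000105798244476
shift [-0.0005 -0.0003 -0.0003]
```

{"api": "move_arm", "payload": {"rows": "0 0 -8 0 0 0 0.01;0 0 -8 0 0 0 0.01;0 0 -8 0 0 0 0.01;0 0 -8 0 0 0 0.01;0 0 -8 0 0 0 0.01;0 0 0 0 0 0.002 0.01;0 0 0 0 0 0 0.01"}}

```text
t: 5.08
eef_pos: [0.5904, -0.2384, 0.1971]
ee_rot: [3.141, -0.001, -2.978]
force: [0.3, 0.5, -1.6]
width: 0.016
gripper_force: 25.0
```

```bash
python3 go.py .591 -.239 .20
```

```text
t 5.075 pos [ 0.5904 -0.2384  0.1971] rpy [ 1.7998e+02 -4.0000e-02 -1.7062e+02] q6 -1.33 F [ 0.3  0.5 -1.6] M [ 0.   -0.03  0.03] w 0.01596256498357446 24.999891221523285
shift [-0.0004 -0.0007 -0.0029]
```

Down 2.6 mm with no force, so it appears to be in the drop window. Continue lowering.

{"api": "move_arm", "payload": {"rows": "0 0 0 0 0 0.0025 0.01;0 0 0 0 0 0.0025 0.01;0 0 0 0 0 0 0.01"}}

```text
t: 5.45
eef_pos: [0.5905, -0.2384, 0.1922]
ee_rot: [3.141, -0.001, -2.975]
force: [0.7, -0.3, -1.3]
width: 0.0158
gripper_force: 25.0
```

```bash
python3 go.py .591 -.239 .20
```

```text
t 5.45 pos [ 0.5905 -0.2384  0.1922] rpy [ 1.7999e+02 -3.0000e-02 -1.7047e+02] q6 -1.33 F [ 0.7 -0.3 -1.3] M [-0.02  0.01  0.04] w 0.015847704082397787 24.99989479780197
shift [-0.0004 -0.0007 -0.0078]
```

{"api": "move_arm", "payload": {"rows": "0 0 0 0 0 0.002 0.01;0 0 0 0 0 0.002 0.01;0 0 0 0 0 0 0.01"}}

```text
t: 5.82
eef_pos: [0.5906, -0.2384, 0.1884]
ee_rot: [3.142, -0.0, -2.975]
force: [-0.1, -0.4, -0.3]
width: 0.0158
gripper_force: 25.0
```

```bash
python3 go.py .591 -.239 .20
```

```text
t 5.825 pos [ 0.5906 -0.2384  0.1884] rpy [ 1.8000e+02 -1.0000e-02 -1.7044e+02] q6 -1.33 F [-0.1 -0.4 -0.3] M [-0.01 -0.08 -0.02] w 0.015754257826947858 24.999999403953552
shift [-0.0003 -0.0006 -0.0116]
```

{"api": "move_arm", "payload": {"rows": "0 0 0 0 0 0.001 0.01;0 0 0 0 0 0.0005 0.01;0 0 0 0 0 0 0.01"}}

```text
t: 6.2
eef_pos: [0.5907, -0.2385, 0.1881]
ee_rot: [-3.141, 0.001, -2.975]
force: [-2.8, 1.2, 5.4]
width: 0.0156
gripper_force: 25.0
```

```bash
python3 go.py .591 -.239 .20
python3 - <<'E'
from h import *
p,d=arm.grab_frame("side");p0=cv2.imread("pics/side0.png")
f=lambda p:cv2.resize(p[150:240,295:385],(400,400),interpolation=cv2.INTER_CUBIC)
cv2.imwrite("pics/a2.png",np.hstack([f(p0),f(p)]))
E
```

```text
t 6.2 pos [ 0.5907 -0.2385  0.1881] rpy [-1.7997e+02  4.0000e-02 -1.7043e+02] q6 -1.33 F [-2.8  1.2  5.4] M [ 0.56  0.83 -0.02] w 0.015628621842865183 25.000708401203156
shift [-0.0002 -0.0005 -0.0119]
```

View pics/a2.png

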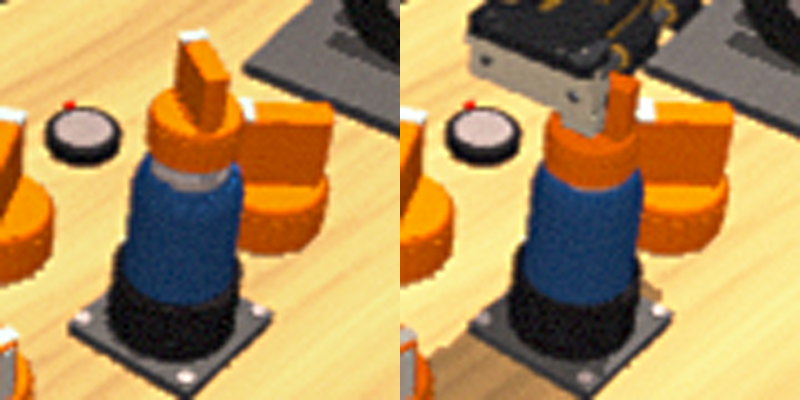

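Cap skirt now sits down on the blue shoulder (600,165 in the right crop): dropped. Screw clockwise.

{"api": "move_arm", "payload": {"rows": "0 0 7 0 0 0 0.01;0 0 8 0 0 0.0003 0.01;0 0 8 0 0 0.0003 0.01;0 0 8 0 0 0.0002 0.01;0 0 8 0 0 0.0003 0.01;0 0 0 0 0 0 0.01"}}

```text
t: 7.0
eef_pos: [0.5921, -0.2391, 0.188]
ee_rot: [3.141, 0.004, 2.626]
force: [-0.4, -0.2, 6.0]
width: 0.0162
gripper_force: 25.0
```

```bash
python3 go.py .591 -.239 .20
```

```text
t 7.0 pos [ 0.5921 -0.2391  0.188 ] rpy [179.97   0.23 150.47] q6 -2.01 F [-0.4 -0.2  6. ] M [-0.17 -0.11 -0.05] w 0.01623404971192051 25.003954768180847
shift [ 0.0009 -0.0005 -0.012 ]
```

{"api": "move_arm", "payload": {"rows": "0 0 5 0 0 0.0 0.01;0 0 5 0 0 0.0 0.01;0 0 0 0 0 0 0.01"}}

```text
t: 7.38
eef_pos: [0.5917, -0.2388, 0.1872]
ee_rot: [3.141, 0.003, 2.454]
force: [1.8, 0.3, 5.5]
width: 0.016
gripper_force: 25.0
```

```bash
python3 go.py .591 -.239 .20
```

```text
t 7.375 pos [ 0.5917 -0.2388  0.1872] rpy [1.7995e+02 1.5000e-01 1.4061e+02] q6 -2.18 F [1.8 0.3 5.5] M [-0.28 -0.58 -0.  ] w 0.016021294793678583 25.002792477607727
shift [ 0.0004 -0.0006 -0.0128]
```

{"api": "move_arm", "payload": {"rows": "0 0 4 0 0 0.0003 0.01;0 0 4 0 0 0 0.01;0 0 0 0 0 0 0.01"}}

```text
t: 7.75
eef_pos: [0.5915, -0.2387, 0.1866]
ee_rot: [3.141, 0.002, 2.316]
force: [1.6, -0.5, 5.8]
width: 0.0159
gripper_force: 25.0
```

```bash
python3 go.py .591 -.239 .20
```

```text
t 7.75 pos [ 0.5915 -0.2387  0.1866] rpy [1.7994e+02 1.1000e-01 1.3270e+02] q6 -2.32 F [ 1.6 -0.5  5.8] M [-0.28 -0.63 -0.04] w 0.015927230037426996 25.00148445367813
shift [ 0.0001 -0.0006 -0.0134]
```

Turned back 56.9° so far with no stop; continue gently.

{"api": "move_arm", "payload": {"rows": "0 0 3 0 0 0.0001 0.01;0 0 3 0 0 0 0.01;0 0 0 0 0 0 0.01"}}

```text
t: 8.12
eef_pos: [0.5911, -0.2385, 0.1861]
ee_rot: [3.141, 0.001, 2.212]
force: [1.7, 0.1, 4.9]
width: 0.0158
gripper_force: 25.0
```

```bash
python3 go.py .591 -.239 .20
```

```text
t 8.125 pos [ 0.5911 -0.2385  0.1861] rpy [1.7996e+02 5.0000e-02 1.2673e+02] q6 -2.42 F [1.7 0.1 4.9] M [-0.17 -0.53  0.02] w 0.015809082663850758 25.001570284366608
shift [-0.0003 -0.0004 -0.0139]
```

{"api": "move_arm", "payload": {"rows": "0 0 2 0 0 0.0001 0.01;0 0 2 0 0 0 0.01;0 0 2 0 0 0 0.01;0 0 0 0 0 0 0.01"}}

```text
t: 8.62
eef_pos: [0.5909, -0.2384, 0.186]
ee_rot: [3.141, 0.001, 2.108]
force: [1.5, 0.6, 6.1]
width: 0.0163
gripper_force: 26.2
```

```bash
python3 go.py .591 -.239 .20
```

```text
t 8.625 pos [ 0.5909 -0.2384  0.186 ] rpy [1.7999e+02 4.0000e-02 1.2076e+02] q6 -2.53 F [1.5 0.6 6.1] M [ 0.12 -0.12  0.76] w 0.016348214128443336 26.233745818171883
shift [-0.0006 -0.0002 -0.014 ]
```

Moment of 0.76 N m marks the stop. Release and retreat straight up.

{"api": "move_arm", "payload": {"rows": "0 0 -1 0 0 -0.0005 0.02;0 0 0 0 0 0 0.03;0 0 0 0 0 0 0.05;0 0 0 0 0 0 0.06;0 0 0 0 0 0 0.06;0 0 0 0 0 -0.02 0.06;0 0 0 0 0 -0.04 0.06;0 0 0 0 0 -0.05 0.06"}}

```text
t: 9.62
eef_pos: [0.5901, -0.2383, 0.2962]
ee_rot: [-3.14, -0.002, 2.122]
force: [1.2, 0.2, -0.5]
width: 0.0598
gripper_force: 0.0
```

{"api": "move_arm", "payload": {"rows": "0 0 0 0 0 -0.04 0.06;0 0 0 0 -0.06 0 0.06;0 0 0 0 -0.06 0 0.06;0 0 0 0 -0.06 0 0.06;0 0 0 0 0 0 0.06;0 0 0 0 0 0 0.06"}}

```text
t: 10.38
eef_pos: [0.4373, -0.3328, 0.3363]
ee_rot: [3.141, 0.001, 2.121]
force: [-0.4, 0.1, 1.1]
width: 0.0599
gripper_force: 0.0
```

```bash
python3 go.py .591 -.239 .20
python3 - <<'E'
from h import *
p,d=arm.grab_frame("side");q,e=arm.grab_frame("top")
cv2.imwrite("pics/a3.png",np.hstack([cv2.resize(p[150:240,295:385],(400,400)),cv2.resize(q[150:290,280:420],(400,400))]))
for n,D in(("top",e),("side",d)):
    W=world(n,D);A=W[(W[...,2]>.205)&(W[...,2]<.222)&(np.hypot(W[...,0]-.591,W[...,1]+.239)<.035)]
    if len(A)>20: print(n,A.mean(0),len(A),cv2.minAreaRect((A[:,:2]*1000).astype(np.float32)))
E
```

```text
t 10.375 pos [ 0.4373 -0.3328  0.3363] rpy [1.7996e+02 3.0000e-02 1.2151e+02] q6 -2.3 F [-0.4  0.1  1.1] M [-0.08 -0.05  0.03] w 0.059893239298360226 0.0
shift [-0.0003  0.18    0.1364]
side [ 0.58748817 -0.23454492  0.21202192] 80 ((589.0366821289062, -236.9114532470703), (15.68541145324707, 52.548728942871094), 38.85113525390625)
```

View pics/a3.png

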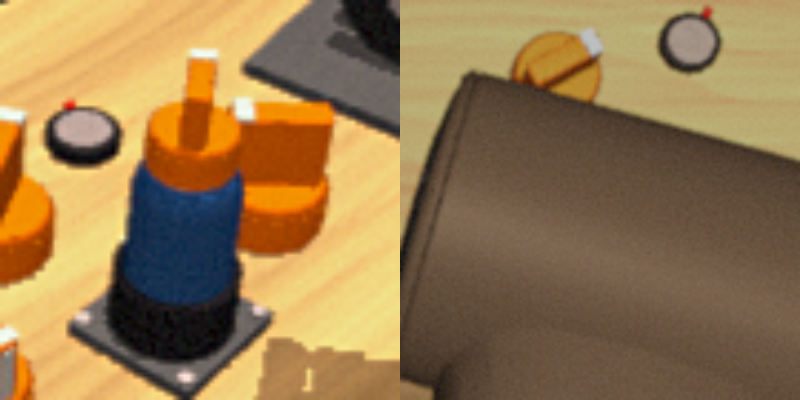

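The left crop shows the cap level and seated on the blue shoulder (195,165), with its top at 0.212 m as expected for home. The arm is clear.

```bash
python3 -c "
from station import arm
print(arm.job_done())"
```

```text
the job is handed in; nothing more can be done
None
```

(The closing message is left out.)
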